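Check the glass studio's scale with the brass weight

ROBOT

A 6-joint arm with a two-finger parallel gripper is mounted at the origin on the work surface. World frame = base frame: x ahead of the robot, y to its left, z up, the work surface at z = 0. Lengths are in m, angles in rad, forces in N, time in s.
With the tool pointing down it reaches from about 0.3 to 0.775 m from the base axis. Payload 14.6 kg.
Tool frame: the origin (TCP) lies midway between the tips of the shut fingers; the grasp point (between the pads) lies 19 mm behind it; z points along the fingers, y is the line along which they close (so a half turn about z gives the same grasp; the last joint's range is limited). The gripper opens to 94 mm and grips with 3 to 60 N. Pads are 16 mm wide; open, the fingers measure 119 mm over their backs; the gripper's body (75 mm by 177 mm) begins 78 mm behind the grasp point.
Start: joints at [1.106, 0.3, 1.521, -0, 1.321, -0.067], TCP at [0.213, 0.507, 0.205] pointing down, gripper open.
Joint ranges: [-3.03, 3.03], [-0.79, 2.21], [0.23, 2.52], [-1.04, 4.18], [0, 3.07], [-2.55, 2.55]. Speed limits (rad/s): [2.22, 2.22, 2.57, 3.14, 3.14, 3.14].

INTERFACE

Orientations are given as [roll, pitch, yaw] about the fixed x, y, z axes, in that order (R = Rz(yaw) Ry(pitch) Rx(roll)).
In Python, from station import telemetry, optics, ctrl gives the robot as it stands.
- The arm moves only by the tool carry_out, never from a script. Its argument "plan" is a list that holds one entry, the list of rows, each a list of 7 numbers: the shift along the tool's x, y, z in mm, then the turn, a rotation vector about the tool's x, y, z in rad, then the finger opening in mm, from 0 to 94. A call has 1 to 20 rows; each row shifts and turns the commanded pose from where the row before left it, along the tool's axes as they then stand; what a row does not reach is not made up. A row lasts 1/12 s, in which the tool goes at most 41.7 mm and 7.16 degrees, less where a joint would pass 70% of its speed; a pose out of reach is approached as far as the arm can. A call with a gripper value outside its range is refused whole. The fingers move at their own pace and stop on an object; "squeeze" is the grip in N (left out, the last holds). Time passes only in rows, so rows that do not move let the fingers close. It gives the time, the measured TCP pose, the force, the opening and the grip force at its end, in the units of the state.
- telemetry.get_obs(): the state, without advancing time (a new reading comes with each control period).
- optics.camera(name): name is "scene" or "top" or "wrist"; returns a dict with "pixels" (420x560x3 uint8, red, green, blue), "intrinsics" (3x3 intrinsics, pixels), "origin" and "rotation" of the camera in the world. Camera axes: x right, y down, z forward; pixel columns grow to the right and rows downward; lengths in m; the calibration is good to about 2 mm. A picture is of the moment at which its call begins. There is no depth.
- ctrl.hand_in(): hands the job in; it is judged then, once.
The state is a dict: "time_s": time; "qpos": joint angles; "joint_vel": joint speeds; "tau": joint torques, N m; "ee_pos": TCP position; "eef_rot": TCP orientation; "force": force on the tool from outside, world axes, zero at the start; "moment": the same for the moment, N m; "grip_width": finger opening in m; "grip_force": force on a finger pad.
Only numpy, scipy, OpenCV 4.12 (cv2) and the standard library are available. Lean on these libraries where they do the work, as an engineer would, in place of code of your own. Each camera call takes 0.05 s, during which the arm holds its last target. There are 200 camera calls.

TASK

Check the scale before paint is mixed: take the brass weight out of the sloping rack, stand it upright on the cork pad and let go of it there. Then lift it by its knob, set it gently upright in the centre of the scale's pan without bottoming the pan out, let go, and press the green button on the scale fully in and release it. Leave the weight on the pan and do not disturb anything else.

Things in the scene. Friction and masses are not known exactly. Their poses are not given: they have to be found in the camera images.
- brass_weight: Brass check weight, 0.5 kg, round about its z axis: body 40 mm diameter (z 0 to 40 mm), neck 12 mm diameter (to z 52), knob 20 mm diameter (z 52 to 72). Origin: centre of its base; z points to the knob. It starts in one of the rack's three places (which one varies), base against the low stop, knob up and away from the robot, axis 40 degrees above level.
- brass_knob (a point): Middle of the brass weight's knob, on its axis, 62 mm above its base.
- rack: Fixed wooden rack, 110 x 236 mm, 77 mm high. Its board rises at 40 degrees towards its +x (away from the robot), with a stop 14 mm high, square to the board, along the low front edge. Three weights lie on it 80 mm apart along its y, each on two small ridges 4.5 mm high hidden under it. Origin under the centre of its base.
- cork_pad: Fixed square cork pad, 100 x 100 mm, 6 mm thick; origin under its centre (top 6 mm above the origin).
- scale: Fixed grey bench scale; origin on the table under the pan's centre. Housing 170 mm wide (y), x -150 to +90 mm, its top 45 mm above the table. A clear glass draught ring, inside radius 63, outside 67 mm, stands round the pan, its top 105 mm above the table. The panel with display and button lies towards -x (the robot's side).
- pan_center (a point): Centre of the upper face of the round steel pan (110 mm diameter, 78 mm above the table when empty), marked by a thin dark circle of 54 mm diameter. It goes down with the pan.
- pan (a joint): How far the pan is pressed down: 0 empty, about 0.008 m with the brass weight on it, 0.020 m at its stop (spring 613 N/m).
- cal_button (a joint): Travel of the green button, pressed downwards: 0 out, 0.006 m fully in (5 N); springs back.
- cal_button_top (a point): Centre of the top of the round green button, 26 mm diameter, on the scale's housing.
- steel_weight: Bystander: polished steel weight lying in another place of the same rack; body 40 mm diameter, 28 mm long, then neck 12 mm and knob 20 mm. Origin at the centre of its base.
- black_weight: Bystander: black weight lying in another place of the same rack; same shape and size as the brass one. Origin at the centre of its base.
- pigment_jar: Bystander: amber jar with white cap, 56 mm diameter, 70 mm tall. Origin under its centre.
- water_bottle: Bystander: white plastic bottle, 64 mm diameter, 150 mm tall. Origin under its centre.
- water_cup: Bystander: white ceramic cup, 76 mm across the rim, 85 mm tall. Origin under its centre.
- paint_brush: Bystander: paint brush lying on the table, along its x axis.
- palette_knife: Bystander: palette knife (spatula) lying on the table, along its x axis.
There are look-alikes about, which are no part of the job. Of the things like the brass_weight, leave any that is red; of the rest the smaller one is meant.

How it is judged:
On the way, in this order (a step that is already met when the one before it is completed fails the run):
1. the brass weight stands upright on the cork pad, let go (horizontal distance between brass_weight and cork_pad below 0.065 m and angle between brass_weight's own z axis and vertical below 0.1 rad and contact force between brass_weight and cork_pad above 2 N and contact force between the fingers and brass_weight below 0.1 N), for 0.2 s.
2. the weight is lifted by its knob (height (world z) of brass_weight above 0.03 m and z of the grasp point in the frame of brass_weight above 0.054 m and contact force between the fingers and brass_weight above 1 N), for 0.2 s.
3. the weight stands upright in the centre of the pan, let go (horizontal distance between brass_weight and pan_center below 0.012 m and angle between brass_weight's own z axis and vertical below 0.1 rad and value of joint pan above 0.005 m and contact force between the fingers and brass_weight below 0.1 N), for 0.3 s.
4. the green button is pressed fully in with the weight on the pan (all of step 3 and value of joint cal_button above 0.0045 m), for 0.05 s.
At the end, for the whole second after the job is handed in: The brass weight stands upright (within 0.1 rad), at rest and released on the pan, its axis within 12 mm of the pan's centre, the pan pressed down by more than 5 mm by it, the button out again (under 2 mm) (all of step 3 and linear speed of brass_weight below 0.01 m/s and value of joint cal_button below 0.002 m); the robot touches nothing.
It fails at once if the pan is pressed or dropped on so hard that it nears its stop (16 mm of 20) (value of joint pan above 0.016 m).
It fails at once if the weight is over the pan while held by its body instead of its knob (horizontal distance between brass_weight and pan_center below 0.06 m and contact force between the fingers and brass_weight above 1 N and z of the grasp point in the frame of brass_weight below 0.05 m).
It fails at once if another thing is moved by more than 20 mm (distance of any of steel_weight, black_weight, pigment_jar, water_bottle, water_cup, paint_brush, palette_knife from where it was at the start of the episode above 0.02 m).
It also fails if it takes over 48 s, if anything falls off the work surface, if the arm or the gripper's body presses on something with over 40 N, if the wrist force passes 120 N, or if a joint passes its speed limit or range.

## Working session

There is one attempt and no reset: what is moved stays moved. The work goes in short steps, Python scripts to look and compute and a tool call to move; the robot and the scene stay as the last step left them, time stands still between calls to the robot, and variables do not carry over. Pictures are saved under pics/ and viewed, at most 13 in all, crops included, and the job is handed in when it is done.

Besides the shell and the picture viewer there is one more tool, called after ">>>" as a command line: name --argument value ..., lists and objects as JSON in quotes. carry_out: Moves the arm, as the interface text tells. Its arguments: {"type":"object","properties":{"plan":{"type":"array","items":{"type":"array","items":{"type":"array","items":{"type":"number"}}}},"squeeze":{"type":"number"}},"required":["plan"]}

```bash
mkdir -p pics; ls; cat > h.py <<'E'
import numpy as np, cv2
from station import telemetry, optics, ctrl
def snap(n,f):
    c=optics.camera(n); cv2.imwrite('pics/'+f+'.png',c['pixels'][:,:,::-1]); np.savez('pics/'+f+'.npz',**c); return c
def ray(c,u,v,z):
    K,R,o=c['intrinsics'],c['rotation'],c['origin']
    d=R@np.linalg.solve(K,[u,v,1]); return o+d*(z-o[2])/d[2]
def proj(c,p):
    q=c['intrinsics']@(c['rotation'].T@(np.asarray(p)-c['origin'])); return q[:2]/q[2]
def tri(c1,p1,c2,p2):
    A=[];b=[]
    for c,p in((c1,p1),(c2,p2)):
        d=c['rotation']@np.linalg.solve(c['intrinsics'],[*p,1]); d/=np.linalg.norm(d); P=np.eye(3)-np.outer(d,d); A.append(P);b.append(P@c['origin'])
    return np.linalg.lstsq(np.vstack(A),np.hstack(b),rcond=None)[0]
def load(f): return dict(np.load('pics/'+f+'.npz'))
E
python3 - <<'E'
from h import *
for n in('scene','top'):
    c=snap(n,n+'0'); print(n,c['origin'],c['rotation'].round(3).tolist(),c['intrinsics'][0])
print(telemetry.get_obs())
E
```

```text
pics
scene [ 1.29261994 -0.35672408  1.19062369] [-2.481, -0.015, 1.188] [388.25826655   0.         276.0959768 ]
top [ 0.31262282 -0.0159413   1.31238667] [-2.959, 0.023, -1.597] [398.61514574   0.         275.58210697]
{'time_s': 0.1, 'qpos': array([ 1.10642558e+00,  3.00429497e-01,  1.52149409e+00,  4.65798120e-07,
        1.32066757e+00, -6.66040755e-02]), 'joint_vel': array([-2.57925997e-04, -1.13887885e-03, -9.71845315e-04,  2.91697063e-04,
       -4.46710329e-05, -1.64410263e-04]), 'tau': array([ 1.76840651e-03, -5.32644296e+01, -3.53279579e+01,  7.10426434e-02,
        2.34771747e-02, -5.97395865e-05]), 'ee_pos': array([0.21295538, 0.50686408, 0.20494594]), 'eef_rot': array([-3.14059639e+00, -6.69054521e-05,  2.74382584e+00]), 'force': array([-0.27188594,  0.33701605, -0.25324713]), 'moment': array([ 0.01445111,  0.01196957, -0.01935753]), 'grip_force': 0.0, 'grip_width': 0.09397616786832913}
```

View pics/top0.png

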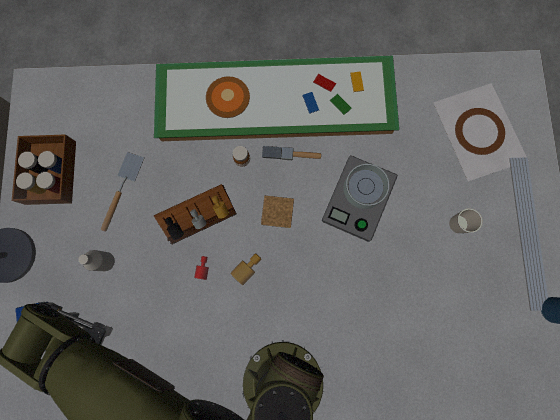

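View pics/scene0.png

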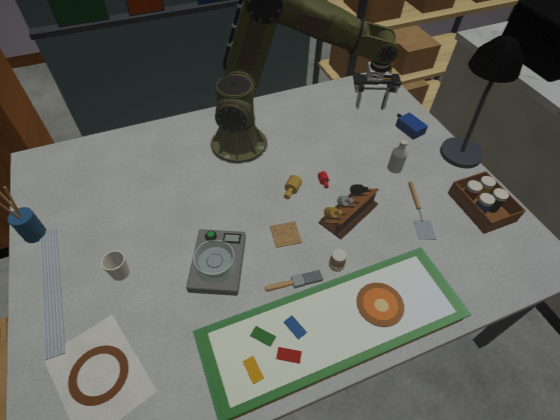

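The top view shows the rack at about (195,213) with the brass weight in its right-hand place (221,206). The cork pad is at (278,211), the pan at (367,186) and the green button at (362,225). The large brass and the red weights on the table are look-alikes.

```bash
sed -i 's/^def snap/from scipy.spatial.transform import Rotation as Ro\ndef M(c):\n    r=np.asarray(c["rotation"]); return c if r.ndim==2 else {**c,"rotation":Ro.from_euler("xyz",r).as_matrix()}\ndef snap/; s/c=optics.camera(n);/c=M(optics.camera(n));/' h.py
python3 - <<'E'
from h import *
for n in('scene','top'):
    c=M(load(n+'0')); np.savez('pics/'+n+'0.npz',**c)
a,b=cv2.imread('pics/top0.png'),cv2.imread('pics/scene0.png')
x=cv2.resize(a[175:250,145:295],None,fx=5,fy=5,interpolation=2)   # 750x375
y=cv2.resize(b[170:245,260:390],None,fx=3,fy=3,interpolation=2)  #390x225
y2=cv2.resize(a[150:245,315:405],None,fx=4,fy=2.3,interpolation=2)
out=np.zeros((600,800,3),np.uint8); out[:375,:750]=x; out[375:600,:390]=y; out[380:598,400:760]=y2[:218,:360]
cv2.imwrite('pics/crop1.png',out)
c=M(load('top0'))
print('pad',ray(c,278,211,.006),'pan',ray(c,367,186,.078),'button',ray(c,362,225,.05),'rack brass',ray(c,221,206,.06))
E
```

```text
pad [ 5.39161635e-01 -4.32337961e-04  6.00000000e-03] pan [ 0.59846433 -0.28490742  0.078     ] button [ 0.47839733 -0.26661334  0.05      ] rack brass [0.55153701 0.18120077 0.06      ]
```

View pics/crop1.png

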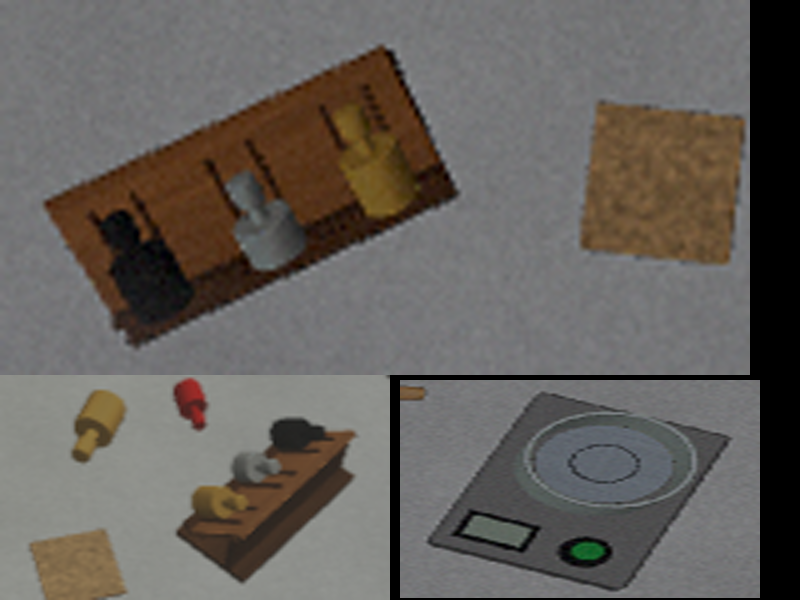

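The crop shows the rack corners at about (154,215.6), (221.6,184.4), (236.4,214) and (172,244.4) in full-image pixels. The brass knob is at about (215.4,199.4) in the top view and (339,212) in the scene view. The cork pad corners, pan circle and button are all clear.

```bash
python3 - <<'E'
from h import *
t,s=load('top0'),load('scene0')
f=lambda x,y:(145+x/5,175+y/5)
A=ray(t,*f(45,203),.077);B=ray(t,*f(383,47),.077);C=ray(t,*f(457,195),.008);D=ray(t,*f(135,347),.008)
for a,b in((A,B),(D,C)): d=a-b; print('rack y yaw',np.arctan2(d[1],d[0])-np.pi/2,np.linalg.norm(d))
print(A,B,C,D)
k=tri(t,f(352,122),s,(339,212.3)); print('knob tri',k)
print('body tri',tri(t,f(378,178),s,(330.7,211.7)))
print('pad',np.mean([ray(t,*f(x,y),.006) for x,y in((598,102),(744,117),(732,262),(583,248))],0))
g=lambda x,y:(315+(x-400)/4,150+(y-380)/2.3)
print('pan',ray(t,*g(604,463),.078),'ring',ray(t,*g(610,458),.105),'btn',ray(t,*g(586,551),.05))
for n,p in(('knob',f(352,122)),):print(ray(t,*p,.075))
E
```

```text
rack y yaw 0.4155187394987212 0.23440291753557657
rack y yaw 0.419477226320206 0.23339079056160483
[0.52384137 0.39098223 0.077     ] [0.61846153 0.17652535 0.077     ] [0.53284078 0.13806878 0.008     ] [0.43778467 0.35122505 0.008     ]
knob tri [0.57059649 0.19782638 0.07830172]
body tri [0.53870284 0.18495135 0.05029162]
pad [5.37993804e-01 1.43045362e-04 6.00000000e-03]
pan [ 0.5982813  -0.28174242  0.078     ] ring [ 0.59878844 -0.28101224  0.105     ] btn [ 0.48053091 -0.2651682   0.05      ]
[0.57056558 0.1966711  0.075     ]
```

>>> carry_out --plan '[[[-30.9,-11.7,0,0,0,0,64],[-30.9,-11.7,0,0,0,0,64],[-30.9,-11.7,0,0,0,0,64],[-30.9,-11.7,0,0,0,0,64],[-30.9,-11.7,0,0,0,0,64],[-30.9,-11.7,0,0,0,0,64],[-30.9,-11.7,0,0,0,0,64],[-30.9,-11.7,0,0,0,0,64],[-30.9,-11.7,0,0,0,0,64],[-30.9,-11.7,0,0,0,0,64],[-30.9,-11.7,0,0,0,0,64],[-30.9,-11.7,0,0,0,0,64],[-30.9,-11.7,0,0,0,0,64],[-30.9,-11.7,0,0,0,0,64],[0,0,0,0,0,-0.12,64],[0,0,0,0,0,-0.12,64],[0,0,0,0,0,-0.12,64],[0,0,0,0,0,-0.12,64],[0,0,0,0,0,-0.12,64],[0,0,0,0,0,-0.12,64]]]' --squeeze 40

```text
time_s: 1.77
ee_pos: [0.5483, 0.1884, 0.205]
eef_rot: [3.142, -0.001, -2.814]
force: [0.1, 0.3, -0.1]
grip_width: 0.0644
grip_force: 0.0
```

>>> carry_out --plan '[[[0,0,0,0,0,-0.095,64],[0,0,0,0,0,0,64],[0,0,0,0,0,0,64]]]'

```text
time_s: 2.02
ee_pos: [0.5483, 0.1884, 0.2052]
eef_rot: [3.142, -0.001, -2.728]
force: [-0.3, 0.2, 0.6]
grip_width: 0.0638
grip_force: 0.0
```

```bash
python3 - <<'E'
from h import *
c=snap('wrist','w1'); o=telemetry.get_obs(); print(o['ee_pos'],o['eef_rot'],o['qpos'],c['origin'])
d=np.array([.700,.310,.643]);k=np.array([.5706,.1973,.0775]);b=k-.062*d
for n,p in(('knob',k),('knobtop',b+.072*d),('base',b),('grasp',b+.031*d)):print(n,proj(c,p))
x=cv2.resize(c['pixels'][:,:,::-1],None,fx=1.42,fy=1.42);cv2.imwrite('pics/w1b.png',x)
E
```

```text
[0.54834227 0.18841675 0.20523377] [ 3.14153041e+00 -4.35568433e-04 -2.72797042e+00] [ 2.67806985e-01  3.66968177e-01  1.43252651e+00 -1.74876561e-06
  1.34253796e+00 -1.71661116e+00] [0.48545034 0.16014785 0.38439974]
knob [276.06087201 225.53880883]
knobtop [276.08264688 235.70580913]
base [275.93826812 168.29328678]
grasp [275.99704593 195.73749335]
```

View pics/w1b.png

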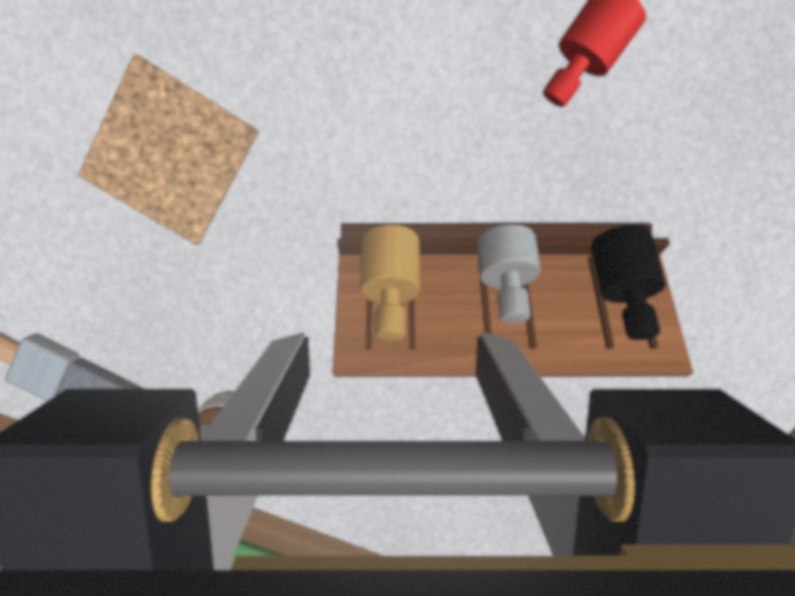

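The wrist view shows the brass weight's knob tip at about (390,338) and its body at (390,265) in the enlarged picture. My model predicts (392,335), so it agrees to about 1 mm. I'm descending now.

>>> carry_out --plan '[[[0,0,30,0,0,0,64],[0,0,30,0,0,0,64],[0,0,30,0,0,0,64],[0,0,25,0,0,0,64],[0,0,20,0,0,0,64],[0,0,15,0,0,0,64],[0,0,8,0,0,0,64],[0,0,5,0,0,0,64],[0,0,0,0,0,0,64],[0,0,0,0,0,0,50]]]'

```text
time_s: 2.9
ee_pos: [0.5488, 0.1885, 0.0432]
eef_rot: [-3.141, 0.001, -2.725]
force: [0.8, -0.2, -0.7]
grip_width: 0.0603
grip_force: 0.0
```

>>> carry_out --plan '[[[0,0,0,0,0,0,44],[0,0,0,0,0,0,36],[0,0,0,0,0,0,30],[0,0,0,0,0,0,20],[0,0,0,0,0,0,20],[0,0,0,0,0,0,20],[0,0,0,0,0,0,20]]]'

```text
time_s: 3.48
ee_pos: [0.5492, 0.1877, 0.0434]
eef_rot: [-3.14, 0.001, -2.725]
force: [1.2, -6.2, 5.2]
grip_width: 0.0391
grip_force: 40.0
```

>>> carry_out --plan '[[[0,0,-10,0,0,0,20],[0,0,-20,0,0,0,20],[0,0,-30,0,0,0,20],[0,0,-30,0,0,0,20],[0,0,-30,0,0,0,20],[0,0,0,0,0,0.1,20],[0,0,0,0,0,0.1,20],[0,0,0,0,0,0.1,20],[0,0,0,0,0,0.1166,20],[0,-20,0,0,0,0,20],[0,-28,0,0,0,0,20],[0,-28,0,0,0,0,20],[0,-28,0,0,0,0,20],[0,-28,0,0,0,0,20],[0,-28,0,0,0,0,20],[0,-18,0,0,0,0,20],[0,-10,0,0,0,0,20],[0,0,0,0,0,0,20]]]'

```text
time_s: 4.98
ee_pos: [0.5484, -0.001, 0.1626]
eef_rot: [-3.141, -0.0, 3.14]
force: [0.7, 0.5, -5.1]
grip_width: 0.0393
grip_force: 40.0
```

>>> carry_out --plan '[[[0,0,0,0,-0.0873,0,20],[0,0,0,0,-0.0873,0,20],[0,0,0,0,-0.0873,0,20],[0,0,0,0,-0.0873,0,20],[0,0,0,0,-0.0873,0,20],[0,0,0,0,-0.0873,0,20],[0,0,0,0,-0.0873,0,20],[0,0,0,0,-0.0873,0,20],[0,0,0,0,-0.0873,0,20],[0,0,0,0,-0.0873,0,20],[0,0,0,0,0,0,20],[0,0,0,0,0,0,20]]]'

```text
time_s: 5.98
ee_pos: [0.5495, 0.0056, 0.164]
eef_rot: [3.129, 0.812, -3.139]
force: [-0.3, 0.4, -4.2]
grip_width: 0.0396
grip_force: 40.0
```

```bash
python3 - <<'E'
from h import *
c=snap('scene','s1'); d=snap('top','t1'); o=telemetry.get_obs(); print(o['ee_pos'],o['eef_rot'],o['qpos'],o['force'])
x,y=proj(c,[.538,0,.15]).astype(int);u,v=proj(d,[.538,0,.15]).astype(int)
z=lambda i,x,y:cv2.resize(i[y-60:y+60,x-40:x+40,::-1],None,fx=5,fy=5)
print(x,y,u,v)
cv2.imwrite('pics/c2.png',np.hstack([z(c['pixels'],x,y),z(d['pixels'],u,v)]))
E
```

```text
[0.55004493 0.00516895 0.16445015] [ 3.12984552  0.81301841 -3.13889745] [-0.09959418  0.02927566  2.16584704  0.56319214  0.16150319 -2.19859238] [-0.35537021  0.22162108 -4.51317756]
285 208 277 203
```

View pics/c2.png

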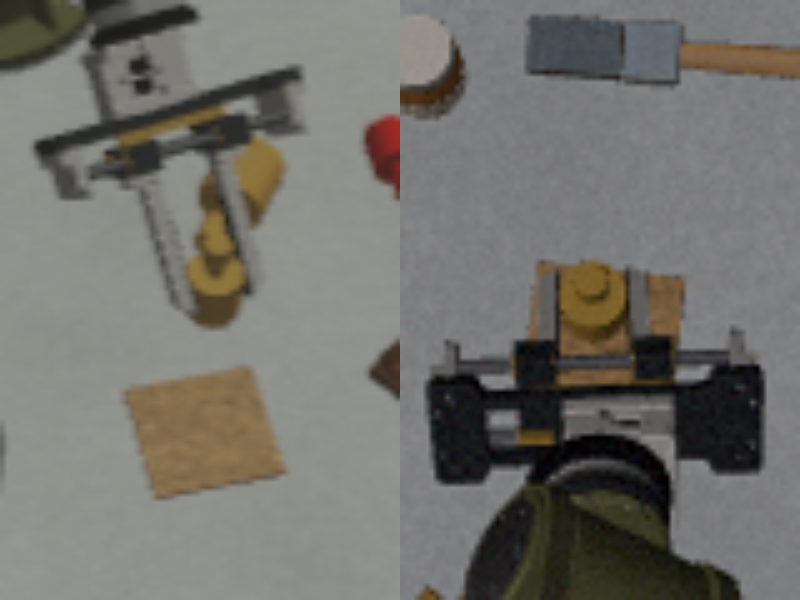

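The weight hangs firmly in the grip, nearly upright, over the pad (top view (595,290)). The wrist is near its singularity (q5 about 0.16), so I'll fit a quick kinematic model to choose a better heading.

```bash
cat > kin.py <<'E'
from h import *
from scipy.optimize import least_squares
Ry=lambda a:Ro.from_euler('y',a).as_matrix(); Rz=lambda a:Ro.from_euler('z',a).as_matrix()
C=np.eye(3)
def fk(q,p):
    h,r0,a2,a3,d,L=p
    R3=Rz(q[0])@Ry(q[1]+q[2]); R=R3@Rz(q[3])@Ry(q[4])@Rz(q[5])
    w=Rz(q[0])@np.array([r0,d,h])+Rz(q[0])@Ry(q[1])@[0,0,a2]+R3@[0,0,a3]
    return w+L*R[:,2],R@C
D=[([1.10642558,.300429497,1.52149409,0,1.32066757,-.0666],[.21295538,.50686408,.20494594],[-3.1406,0,2.74383]),
([.267807,.366968177,1.43252651,0,1.34253796,-1.71661],[.54834227,.18841675,.20523377],[3.14153,-.00044,-2.72797]),
([-.09959418,.02927566,2.16584704,.56319214,.16150319,-2.19859238],[.55004493,.00516895,.16445015],[3.12984552,.81301841,-3.13889745])]
C=Rz(np.pi/2).T@np.eye(3)
R0=fk(D[0][0],[0]*6)[1]; C=C@(R0.T@Ro.from_euler('xyz',D[0][2]).as_matrix())
P=least_squares(lambda p:np.ravel([fk(q,p)[0]-x for q,x,_ in D]),[.3,0,.4,.4,.036,.3]).x
lo=np.array([-3.03,-.79,.23,-1.04,0,-2.55]);hi=np.array([3.03,2.21,2.52,4.18,3.07,2.55])
def ik(x,R,q0):
    return least_squares(lambda q:np.r_[(fk(q,P)[0]-x)*5,Ro.from_matrix(fk(q,P)[1].T@R).as_rotvec()],np.clip(q0,lo+.01,hi-.01),bounds=(lo,hi))
E
python3 - <<'E'
from kin import *
np.set_printoptions(precision=3,suppress=True)
print(P,[np.linalg.norm(fk(q,P)[0]-x) for q,x,_ in D],[Ro.from_matrix(fk(q,P)[1].T@Ro.from_euler('xyz',r).as_matrix()).magnitude() for q,_,r in D])
for flip in(0,1):
  for h in(-.9,-.6,0,.4,.7,1.0):
    Rm=Rz(h)@Ro.from_euler('xyz',[np.pi,np.deg2rad(50),np.pi]).as_matrix()@Rz(np.pi*flip)
    tz=Rm[:,2]; x=np.array([.538,0,.037])+.015*tz
    best=min((ik(x,Rm,[h0,.5,1.7,q4,.6,q6]) for h0 in(-.3,.2) for q4 in(-.8,0,1,3) for q6 in(-1.5,0,1.5)),key=lambda s:s.cost)
    print(flip,h,best.cost,best.x)
E
```

```text
[0.134 0.004 0.455 0.423 0.037 0.258] [np.float64(0.0008141838855438484), np.float64(0.0006942253253670348), np.float64(0.0007126316346345825)] [6.0052996186592165e-18, 7.156454260106469e-05, 6.704590726563438e-05]
0 -0.9 0.019925451030254355 [ 0.217  0.44   1.965 -1.04   0.794  0.368]
0 -0.6 0.004281254112191942 [0.137 0.393 2.264 4.18  0.583 1.101]
0 0 1.9017734302029133e-31 [-0.105  0.324  2.323  2.925  0.384  1.704]
0 0.4 8.283155607264643e-31 [-0.295  0.355  2.269  1.946  0.555  2.216]
0 0.7 4.5620406380695835e-30 [-0.384  0.412  2.168  1.512  0.746  2.339]
0 1.0 1.710430932051521e-29 [-0.424  0.485  2.033  1.212  0.943  2.365]
1 -0.9 0.03851244040754603 [ 0.266  0.48   1.944 -1.04   0.881 -2.55 ]
1 -0.6 0.004275252319619772 [ 0.138  0.393  2.264  4.18   0.583 -2.04 ]
1 0 1.9162614958751765e-31 [-0.105  0.324  2.323  2.925  0.384 -1.437]
1 0.4 1.4115690582903511e-30 [-0.295  0.355  2.269  1.946  0.555 -0.926]
1 0.7 3.4186073788887368e-31 [-0.385  0.412  2.168  1.513  0.746 -0.803]
1 1.0 5.888572556132286e-31 [-0.424  0.485  2.033  1.212  0.943 -0.777]
```

```bash
cat > t.py <<'E'
from kin import *
np.set_printoptions(precision=3,suppress=True)
for px,py in((.538,0),(.57,0),(.57,-.03)):
 for h in(-1.0,-1.2,-1.4,-1.6,-1.9):
    q=np.array([0,.4,1.45,0,1.3,-1.64-h]); m=0
    for k in range(0,29):   # pitch up at z=.16 then descend
        a=min(k/18,1)*.84; z=.16-.123*max(0,(k-18)/10)
        Rm=Rz(h)@Ro.from_euler('xyz',[np.pi,a,np.pi]).as_matrix()
        s=ik(np.array([px,py,z])+.015*Rm[:,2],Rm,q); q=s.x; m=max(m,s.cost)
        if k in(0,18,28): print(px,py,h,k,round(m,6),q)
E
python3 t.py
```

```text
0.538 0 -1.0 0 0.0 [-0.069  0.319  1.648  0.     1.175 -0.64 ]
0.538 0 -1.0 18 5.9e-05 [ 0.252  0.266  1.933 -1.04   0.951  0.329]
0.538 0 -1.0 28 0.009438 [ 0.231  0.467  1.946 -1.04   0.852  0.459]
0.538 0 -1.2 0 0.0 [-0.069  0.319  1.648  0.     1.175 -0.44 ]
0.538 0 -1.2 18 0.0 [ 0.27   0.334  1.845 -0.973  1.112  0.426]
0.538 0 -1.2 28 0.001352 [ 0.262  0.528  1.899 -1.04   0.984  0.635]
0.538 0 -1.4 0 0.0 [-0.069  0.319  1.648  0.     1.175 -0.24 ]
0.538 0 -1.4 18 0.0 [ 0.27   0.402  1.746 -0.89   1.264  0.505]
0.538 0 -1.4 28 0.0 [ 0.27   0.582  1.829 -0.977  1.106  0.734]
0.538 0 -1.6 0 0.0 [-0.069  0.319  1.648  0.     1.175 -0.04 ]
0.538 0 -1.6 18 0.0 [ 0.257  0.468  1.645 -0.81   1.406  0.586]
0.538 0 -1.6 28 0.0 [ 0.257  0.636  1.726 -0.857  1.238  0.777]
0.538 0 -1.9 0 0.0 [-0.069  0.319  1.648  0.     1.175  0.26 ]
0.538 0 -1.9 18 0.0 [ 0.22   0.56   1.497 -0.688  1.603  0.716]
0.538 0 -1.9 28 0.0 [ 0.22   0.714  1.578 -0.697  1.422  0.866]
0.57 0 -1.0 0 0.0 [-0.065  0.384  1.556  0.     1.201 -0.636]
0.57 0 -1.0 18 1.2e-05 [ 0.237  0.324  1.857 -1.04   0.95   0.306]
0.
[... 1137 characters left out ...]
 1.787 -0.988  1.073  0.372]
0.57 -0.03 -1.2 28 0.002128 [ 0.188  0.56   1.83  -1.04   0.957  0.557]
0.57 -0.03 -1.4 0 0.0 [-0.117  0.386  1.554  0.     1.202 -0.288]
0.57 -0.03 -1.4 18 0.0 [ 0.203  0.442  1.684 -0.909  1.233  0.451]
0.57 -0.03 -1.4 28 0.0 [ 0.203  0.615  1.766 -1.001  1.085  0.678]
0.57 -0.03 -1.6 0 0.0 [-0.117  0.386  1.554  0.     1.202 -0.088]
0.57 -0.03 -1.6 18 0.0 [ 0.195  0.51   1.578 -0.831  1.384  0.53 ]
0.57 -0.03 -1.6 28 0.0 [ 0.195  0.671  1.659 -0.882  1.224  0.72 ]
0.57 -0.03 -1.9 0 0.0 [-0.117  0.386  1.554  0.     1.202  0.212]
0.57 -0.03 -1.9 18 0.0 [ 0.164  0.607  1.419 -0.716  1.594  0.658]
0.57 -0.03 -1.9 28 0.0 [ 0.164  0.753  1.5   -0.725  1.423  0.808]
```

>>> carry_out --plan '[[[0,0,0,0,0.116,0,20],[0,0,0,0,0.116,0,20],[0,0,0,0,0.116,0,20],[0,0,0,0,0.116,0,20],[0,0,0,0,0.116,0,20],[0,0,0,0,0.116,0,20],[0,0,0,0,0.117,0,20],[0,0,0,0,0,0,20],[0,0,0,0,0,0.12,20],[0,0,0,0,0,0.12,20],[0,0,0,0,0,0.12,20],[0,0,0,0,0,0.12,20],[0,0,0,0,0,0.12,20],[0,0,0,0,0,0.12,20],[0,0,0,0,0,0.12,20],[0,0,0,0,0,0.12,20],[0,0,0,0,0,0.12,20],[0,0,0,0,0,0.12,20]]]'

```text
time_s: 7.58
ee_pos: [0.5509, 0.0075, 0.1643]
eef_rot: [3.079, 0.01, 1.953]
force: [-0.3, 0.1, -5.6]
grip_width: 0.0396
grip_force: 40.0
```

>>> carry_out --plan '[[[0,0,0,0,0,0.12,20],[0,0,0,0,0,0.12,20],[0,0,0,0,0,0.12,20],[0,0,0,0,0,0,20],[0,0,0,0,0,0,20]]]'

```text
time_s: 8.0
ee_pos: [0.5508, 0.0079, 0.1643]
eef_rot: [3.08, -0.014, 1.605]
force: [0.6, 0.4, -5.0]
grip_width: 0.0392
grip_force: 40.0
```

>>> carry_out --plan '[[[0,0,0,0.062,0,0.034,20],[0,0,0,0,-0.1,0,20],[0,0,0,0,-0.1,0,20],[0,0,0,0,-0.1,0,20],[0,0,0,0,-0.1,0,20],[0,0,0,0,-0.1,0,20],[0,0,0,0,-0.1,0,20],[0,0,0,0,-0.1,0,20],[0,0,0,0,-0.1,0,20],[0,0,0,0,-0.06,0,20],[0,0,0,0,0,0,20],[0,0,0,0,0,0,20]]]'

```text
time_s: 9.0
ee_pos: [0.5509, 0.0089, 0.1636]
eef_rot: [-3.135, 0.841, 1.577]
force: [-0.2, -1.0, -4.1]
grip_width: 0.0392
grip_force: 40.0
```

```bash
cat > rel.py <<'E'
from h import *
def rel(xt,Rt):
    o=telemetry.get_obs(); R=Ro.from_euler('xyz',o['eef_rot']).as_matrix()
    print('pos',o['ee_pos'].round(4),'q',o['qpos'].round(2),'shift mm',(R.T@(np.array(xt)-o['ee_pos'])*1000).round(1),'turn',Ro.from_matrix(R.T@Rt).as_rotvec().round(4),'F',o['force'].round(1))
    return R
E
python3 - <<'E'
from rel import *
h=-np.pi/2
Rt=Ro.from_euler('z',h).as_matrix()@Ro.from_euler('xyz',[np.pi,.873,np.pi]).as_matrix()
x=np.array([.538,-.01,.037])+.015*Rt[:,2]
R=rel(x,Rt); print(x,Rt.T@[0,0,-1.])
c=snap('scene','s2');u,v=proj(c,[.538,0,.17]).astype(int);print(u,v)
cv2.imwrite('pics/c3.png',cv2.resize(c['pixels'][v-60:v+60,u-70:u+70,::-1],None,fx=5,fy=5))
E
```

```text
pos [0.5509 0.0089 0.1636] q [ 0.3   0.52  1.53 -0.8   1.46  0.55] shift mm [ 81.3 -12.4 113.6] turn [-0.0018 -0.0323  0.0039] F [-0.2 -1.  -4.1]
[ 0.538      -0.0214939   0.02736204] [ 7.66259974e-01 -7.86873119e-17  6.42530662e-01]
286 205
```

View pics/c3.png

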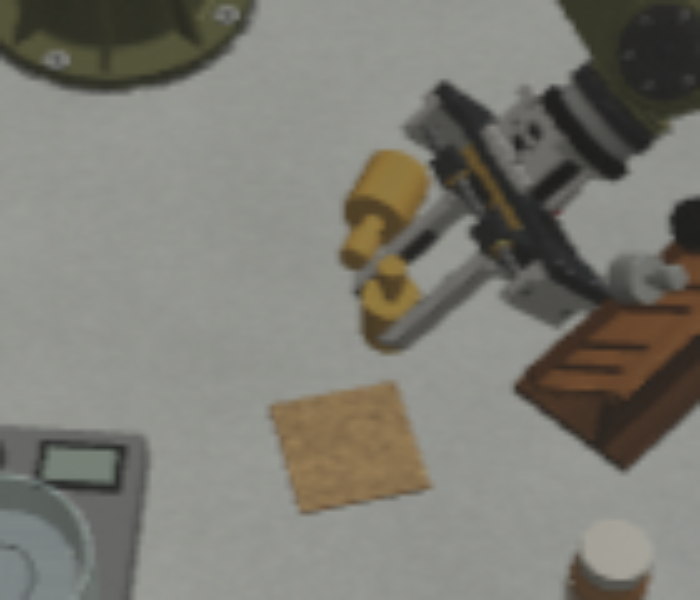

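The weight is upright in the grip at (388,300), above the pad, and the hand is clear of the rack. I'm lowering it.

>>> carry_out --plan '[[[0,0,0,0,-0.032,0,20],[11.6,-2,17.4,0,0,0,20],[11.6,-2,17.4,0,0,0,20],[11.6,-2,17.4,0,0,0,20],[11.6,-2,17.4,0,0,0,20],[11.6,-2,17.4,0,0,0,20],[11.6,-2,17.4,0,0,0,20],[0,0,0,0,0,0,20],[3.8,0,3.2,0,0,0,20],[3.8,0,3.2,0,0,0,20],[0,0,0,0,0,0,20],[0,0,0,0,0,0,20]]]'

```text
time_s: 10.05
ee_pos: [0.5388, -0.0267, 0.0346]
eef_rot: [-3.139, 0.874, 1.571]
force: [0.6, 1.2, -4.4]
grip_width: 0.0392
grip_force: 40.0
```

>>> carry_out --plan '[[[0.8,0,0.64,0,0,0,20],[0.8,0,0.64,0,0,0,20],[0,0,0,0,0,0,20]]]'

```text
time_s: 10.3
ee_pos: [0.5384, -0.0269, 0.0319]
eef_rot: [-3.138, 0.875, 1.572]
force: [0.4, 0.2, -4.5]
grip_width: 0.0392
grip_force: 40.0
```

>>> carry_out --plan '[[[0.8,0,0.64,0,0,0,20],[0.8,0,0.64,0,0,0,20],[0,0,0,0,0,0,20]]]'

```text
time_s: 10.55
ee_pos: [0.5382, -0.027, 0.0296]
eef_rot: [-3.137, 0.875, 1.572]
force: [0.7, -0.4, -4.8]
grip_width: 0.0391
grip_force: 40.0
```

>>> carry_out --plan '[[[0.8,0,0.64,0,0,0,20],[0.8,0,0.64,0,0,0,20],[0,0,0,0,0,0,20]]]'

```text
time_s: 10.8
ee_pos: [0.5382, -0.0269, 0.0275]
eef_rot: [-3.137, 0.875, 1.572]
force: [0.3, -1.2, -4.8]
grip_width: 0.0391
grip_force: 40.0
```

>>> carry_out --plan '[[[0.8,0,0.64,0,0,0,20],[0,0,0,0,0,0,20]]]'

```text
time_s: 10.97
ee_pos: [0.5382, -0.0269, 0.0265]
eef_rot: [-3.137, 0.875, 1.572]
force: [-0.4, -0.6, -5.6]
grip_width: 0.0391
grip_force: 40.0
```

>>> carry_out --plan '[[[0.8,0,0.64,0,0,0,20],[0.8,0,0.64,0,0,0,20],[0,0,0,0,0,0,20]]]'

```text
time_s: 11.22
ee_pos: [0.5384, -0.0269, 0.0254]
eef_rot: [-3.138, 0.876, 1.571]
force: [-3.5, 1.2, 4.1]
grip_width: 0.0393
grip_force: 40.0
```

```bash
python3 - <<'E'
from h import *
print(telemetry.get_obs()['force'])
c=snap('scene','s3');u,v=proj(c,[.538,0,.05]).astype(int)
a=cv2.resize(c['pixels'][v-40:v+40,u-40:u+40,::-1],None,fx=7,fy=7);cv2.imwrite('pics/c4.png',a)
print(u,v)
E
```

```text
[-3.5134226   1.20157616  4.10308948]
284 226
```

View pics/c4.png

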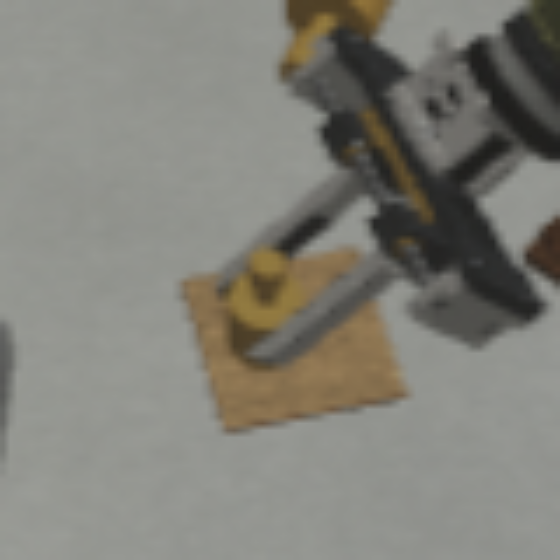

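The weight stands on the pad (force z rose to +4 N). I'm letting go and backing off along the tool axis.

>>> carry_out --plan '[[[0,0,0,0,0,0,44],[0,0,0,0,0,0,50],[0,0,0,0,0,0,60],[0,0,0,0,0,0,64],[0,0,0,0,0,0,64],[0,0,0,0,0,0,64],[0,0,-10,0,0,0,64],[0,0,-20,0,0,0,64],[0,0,-30,0,0,0,64],[0,0,-30,0,0,0,64],[0,0,-30,0,0,0,64],[-23,0,-19,0,0,0,64],[-23,0,-19,0,0,0,64],[-23,0,-19,0,0,0,64],[0,0,0,0,0,0,64]]]'

```text
time_s: 12.52
ee_pos: [0.5402, 0.066, 0.1971]
eef_rot: [3.134, 0.872, 1.563]
force: [0.3, -0.2, 0.6]
grip_width: 0.0642
grip_force: 0.0
```

>>> carry_out --plan '[[[0,0,0,0,0.1,0,50],[0,0,0,0,0.1,0,50],[0,0,0,0,0.1,0,50],[0,0,0,0,0.1,0,50],[0,0,0,0,0.1,0,50],[0,0,0,0,0.1,0,50],[0,0,0,0,0.1,0,50],[0,0,0,0,0.1,0,50],[0,0,0,0,0.075,0,50],[0,0,0,0,0,0,50],[0,0,0,0,0,0,50]]]'

```text
time_s: 13.43
ee_pos: [0.5388, 0.0643, 0.1912]
eef_rot: [-3.139, 0.001, 1.568]
force: [-0.5, -0.4, -0.5]
grip_width: 0.05
grip_force: 0.0
```

```bash
python3 - <<'E'
from rel import *
Rt=Ro.from_euler('xyz',[np.pi,0,np.pi/2]).as_matrix()
rel([.538,-.016,.15],Rt)
c=snap('wrist','w2');d=snap('top','t2')
print('pred base,knobtop',proj(c,[.538,-.016,.006]),proj(c,[.538,-.016,.078]),'top',proj(d,[.538,-.016,.078]))
u,v=proj(d,[.538,-.016,.078]).astype(int)
a=cv2.resize(d['pixels'][v-20:v+20,u-20:u+20,::-1],(590,590),interpolation=2)
b=cv2.resize(c['pixels'][:,:,::-1],(0,0),fx=.37,fy=.37); z=np.zeros((590,207,3),np.uint8); z[:b.shape[0]]=b[:,:207]
cv2.imwrite('pics/c5.png',np.hstack([a,z])); print(u-20,v-20)
E
```

```text
pos [0.5388 0.0643 0.1912] q [ 0.05  0.3   1.56 -0.    1.29  0.06] shift mm [-80.2  -0.4  41.3] turn [-0.0029  0.0013 -0.0031] F [-0.5 -0.4 -0.5]
pred base,knobtop [276.41765306 257.27053666] [276.23446596 287.24287504] top [282.57466072 207.31818585]
262 187
```

View pics/c5.png

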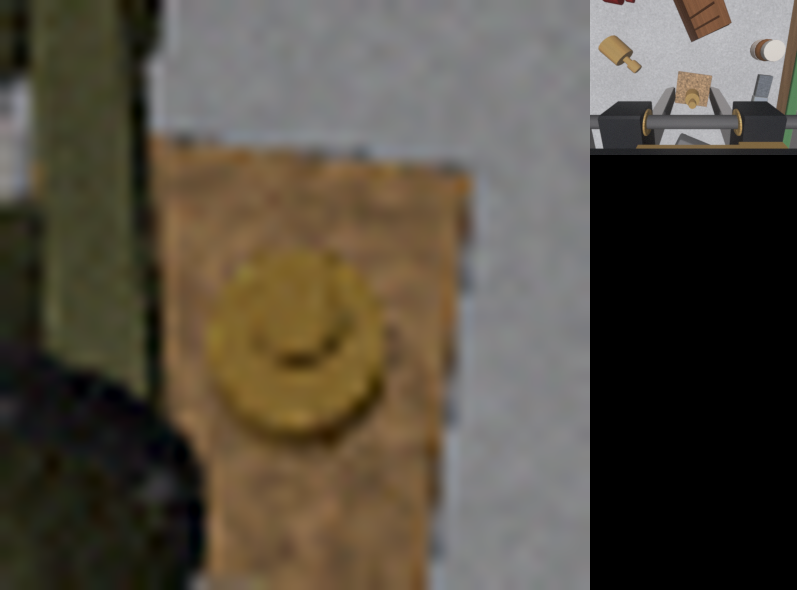

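The weight stands upright on the pad, knob top at about (282,207) in the top view, within 2 mm of the prediction. Next I'm regrasping it by the knob from above.

>>> carry_out --plan '[[[-26,0,0,0,0,0,50],[-26,0.4,0,0,0,0,50],[-26.8,0.3,0,0,0,0,50],[0,0,0,0,0,0,50],[0,0,30,0,0,0,50],[0,0,30,0,0,0,50],[0,0,30,0,0,0,50],[0,0,25,0,0,0,50],[0,0,15,0,0,0,50],[0,0,7,0,0,0,50],[0,0,4,0,0,0,50],[0,0,0,0,0,0,50],[0,0,0,0,0,0,50]]]'

```text
time_s: 14.62
ee_pos: [0.5396, -0.0137, 0.051]
eef_rot: [-3.14, 0.0, 1.57]
force: [0.1, -0.8, 0.9]
grip_width: 0.0501
grip_force: 0.0
```

>>> carry_out --plan '[[[0,0,0,0,0,0,40],[0,0,0,0,0,0,30],[0,0,0,0,0,0,24],[0,0,0,0,0,0,18],[0,0,0,0,0,0,8],[0,0,0,0,0,0,8],[0,0,0,0,0,0,8],[0,0,0,0,0,0,8]]]' --squeeze 30

```text
time_s: 15.28
ee_pos: [0.539, -0.0141, 0.0502]
eef_rot: [-3.139, -0.0, 1.569]
force: [-2.3, -0.6, 3.5]
grip_width: 0.0192
grip_force: 30.0
```

>>> carry_out --plan '[[[0,0,-8,0,0,0,8],[0,0,-16,0,0,0,8],[0,0,-28,0,0,0,8],[0,0,-30,0,0,0,8],[0,0,-30,0,0,0,8],[0,0,-20,0,0,0,8],[0,0,-8,0,0,0,8],[-14,3,0,0,0,0,8],[-30,6.5,0,0,0,0,8],[-33,7.5,0,0,0,0,8],[-33,7.5,0,0,0,0,8],[-33,7.5,0,0,0,0,8],[-33,7.5,0,0,0,0,8],[-33,7.5,0,0,0,0,8],[-30,6.5,0,0,0,0,8],[-20,4,0,0,0,0,8],[-8,1.5,0,0,0,0,8],[0,0,0,0,0,0,8],[0,0,0,0,0,0,8]]]'

```text
time_s: 16.87
ee_pos: [0.5976, -0.2805, 0.1887]
eef_rot: [-3.137, -0.001, 1.569]
force: [-0.2, 1.2, -4.8]
grip_width: 0.0194
grip_force: 30.0
```

```bash
python3 - <<'E'
from rel import *
Rt=Ro.from_euler('xyz',[np.pi,0,np.pi/2]).as_matrix()
rel([.598,-.2815,.15],Rt); T=telemetry.get_obs()['ee_pos']
s=snap('scene','s4')
B=T+[0,0,-.044]
print('scene: pan',proj(s,[.598,-.2815,.078]),'base',proj(s,B),'knobtop',proj(s,B+[0,0,.072]))
u,v=proj(s,[.598,-.2815,.13]).astype(int); print(u-40,v-45)
cv2.imwrite('pics/c6.png',cv2.resize(s['pixels'][v-45:v+40,u-40:u+40,::-1],(0,0),fx=7,fy=7,interpolation=2))
E
```

```text
pos [ 0.5976 -0.2805  0.1887] q [-0.49  0.57  1.18 -0.    1.4  -0.49] shift mm [-1.   0.6 38.7] turn [-0.0042 -0.0015 -0.002 ] F [-0.2  1.2 -4.8]
scene: pan [213.96938    259.66893563] base [211.9011095  248.54986486] knobtop [209.15966081 235.65314356]
172 206
```

View pics/c6.png

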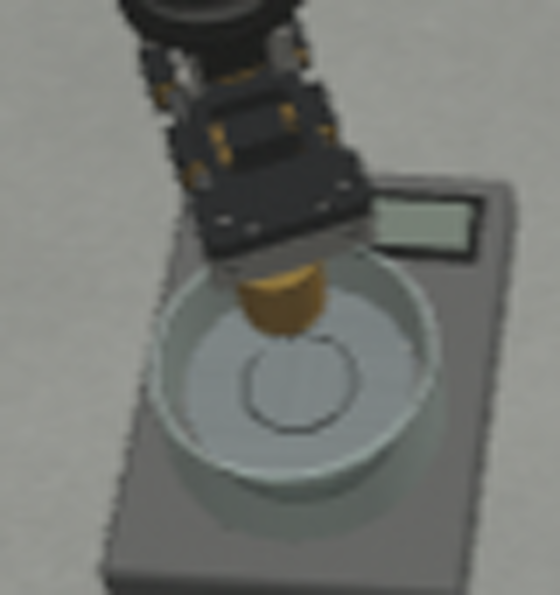

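The pan circle centre is at about (214.3,260.4) and the weight's base at (212.3,249.6). Both are offset equally from the model, so the alignment is within about 1 mm. I'm lowering slowly.

>>> carry_out --plan '[[[-1,0.6,8,0,0,0,8],[0,0,14,0,0,0,8],[0,0,14,0,0,0,8],[0,0,10,0,0,0,8],[0,0,8,0,0,0,8],[0,0,5,0,0,0,8],[0,0,2,0,0,0,8],[0,0,1.5,0,0,0,8],[0,0,1.5,0,0,0,8],[0,0,1.5,0,0,0,8],[0,0,1.5,0,0,0,8],[0,0,1,0,0,0,8],[0,0,0,0,0,0,8],[0,0,0,0,0,0,8]]]'

```text
time_s: 18.08
ee_pos: [0.5984, -0.2822, 0.1219]
eef_rot: [-3.139, -0.0, 1.569]
force: [0.1, -0.1, -4.2]
grip_width: 0.0193
grip_force: 30.0
```

>>> carry_out --plan '[[[0,0,1,0,0,0,8],[0,0,1,0,0,0,8],[0,0,1,0,0,0,8],[0,0,1,0,0,0,8],[0,0,0,0,0,0,8],[0,0,0,0,0,0,8]]]'

```text
time_s: 18.58
ee_pos: [0.5984, -0.2822, 0.1179]
eef_rot: [-3.139, -0.0, 1.569]
force: [-0.3, -0.4, -1.5]
grip_width: 0.0192
grip_force: 30.0
```

>>> carry_out --plan '[[[0,0,1,0,0,0,8],[0,0,1,0,0,0,8],[0,0,1,0,0,0,8],[0,0,0,0,0,0,8],[0,0,0,0,0,0,8],[0,0,0,0,0,0,8]]]'

```text
time_s: 19.08
ee_pos: [0.5984, -0.2822, 0.1149]
eef_rot: [-3.139, -0.0, 1.569]
force: [-0.3, 0.1, -0.1]
grip_width: 0.0193
grip_force: 30.0
```

>>> carry_out --plan '[[[0,0,0,0,0,0,20],[0,0,0,0,0,0,24],[0,0,0,0,0,0,30],[0,0,0,0,0,0,40],[0,0,0,0,0,0,50],[0,0,0,0,0,0,50],[0,0,0,0,0,0,50],[0,0,-5,0,0,0,50],[0,0,-15,0,0,0,50],[0,0,-25,0,0,0,50],[0,0,-25,0,0,0,50],[0,0,-20,0,0,0,50],[0,0,0,0,0,0,50]]]'

```text
time_s: 20.17
ee_pos: [0.5998, -0.2828, 0.2102]
eef_rot: [3.138, 0.003, 1.569]
force: [-0.0, 0.6, 0.3]
grip_width: 0.0499
grip_force: 0.0
```

```bash
python3 - <<'E'
from rel import *
t0=load('top0')
Rt=Ro.from_euler('xyz',[np.pi,0,np.pi/2]).as_matrix()
rel([.4805,-.2652,.12],Rt)
s=snap('scene','s5');B=np.array([.5985,-.2822,.070])
print('base',proj(s,B),'knobtop',proj(s,B+[0,0,.072]),'btn',proj(s,[.4805,-.2652,.05]))
a=s['pixels'][210:300,170:270,::-1]
cv2.imwrite('pics/c7.png',cv2.resize(a,(0,0),fx=6,fy=6,interpolation=2))
E
```

```text
pos [ 0.5998 -0.2828  0.2102] q [-0.5   0.55  1.15 -0.    1.43 -0.49] shift mm [  17.6 -119.6   89.7] turn [ 0.0036  0.003  -0.0018] F [-0.   0.6  0.3]
base [214.0765641  261.10671922] knobtop [211.5635623  249.39135226] btn [209.91902045 235.85897424]
```

View pics/c7.png

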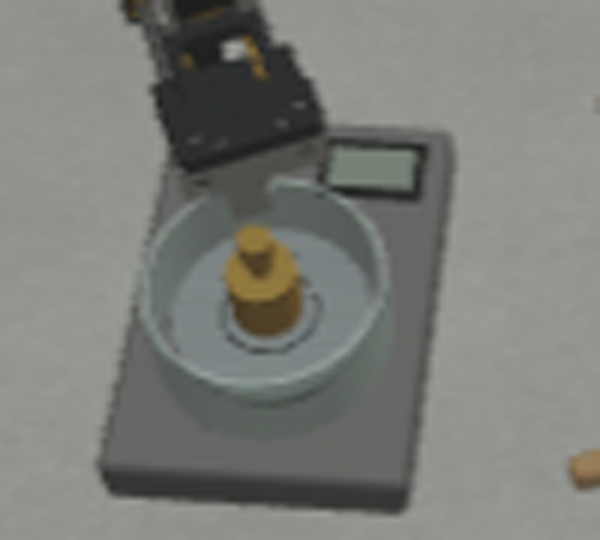

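The weight stands upright, centred in the dark circle at about (262,310) in the crop. Next comes the button, pressed with shut fingers.

>>> carry_out --plan '[[[2,-15,0,0,0,0,0],[4,-26,0,0,0,0,0],[4,-26,0,0,0,0,0],[4,-26,0,0,0,0,0],[2.6,-18,0,0,0,0,0],[1,-8.6,0,0,0,0,0],[0,0,0,0,0,0,0],[0,0,30,0,0,0,0],[0,0,30,0,0,0,0],[0,0,30,0,0,0,0],[0,0,25,0,0,0,0],[0,0,15,0,0,0,0],[0,0,10,0,0,0,0],[0,0,4,0,0,0,0],[0,0,0,0,0,0,0],[0,0,0,0,0,0,0]]]'

```text
time_s: 21.55
ee_pos: [0.4793, -0.2644, 0.0617]
eef_rot: [-3.139, -0.0, 1.569]
force: [-2.8, 1.7, 3.9]
grip_width: 0.0007
grip_force: 2.3
```

>>> carry_out --plan '[[[0,0,2,0,0,0,0],[0,0,2,0,0,0,0],[0,0,2,0,0,0,0],[0,0,2,0,0,0,0],[0,0,2,0,0,0,0],[0,0,0,0,0,0,0],[0,0,0,0,0,0,0]]]'

```text
time_s: 22.13
ee_pos: [0.4801, -0.265, 0.0594]
eef_rot: [3.141, 0.002, 1.569]
force: [-37.9, 23.3, 95.7]
grip_width: 0.0002
grip_force: 48.0
```

>>> carry_out --plan '[[[0,0,-8,0,0,0,0],[0,0,-10,0,0,0,0],[0,0,-20,0,0,0,0],[0,0,-30,0,0,0,0],[0,0,-30,0,0,0,0],[0,-15,-30,0,0,0,0],[0,-20,-20,0,0,0,0],[0,-25,0,0,0,0,0],[0,-25,0,0,0,0,0],[0,0,0,0,0,0,0],[0,0,0,0,0,0,0]]]'

```text
time_s: 23.05
ee_pos: [0.3941, -0.2646, 0.2002]
eef_rot: [-3.14, 0.001, 1.568]
force: [0.1, -0.2, 0.9]
grip_width: 0.0001
grip_force: 0.0
```

```bash
python3 - <<'E'
from h import *
t0=load('top0');c=snap('top','t6');s0=load('scene0');s=snap('scene','s6')
for z in(.05,.06,.066):print(z,ray(t0,361.5,224.3,z))
print('contact pt proj',proj(c,[.4793,-.2644,.066]))
a=cv2.resize(c['pixels'][150:245,315:405,::-1],(0,0),fx=4.2,fy=4.2,interpolation=2)
b=cv2.resize(s['pixels'][210:305,170:260,::-1],(0,0),fx=4.2,fy=4.2,interpolation=2)
cv2.imwrite('pics/c8.png',np.hstack([a,b]))
print(telemetry.get_obs()['force'])
E
```

```text
0.05 [ 0.48068404 -0.26517817  0.05      ]
0.06 [ 0.47935275 -0.26320384  0.06      ]
0.066 [ 0.47855397 -0.26201924  0.066     ]
contact pt proj [362.2452458  224.04253335]
[-1.1740144   0.27614013 -0.34449762]
```

View pics/c8.png

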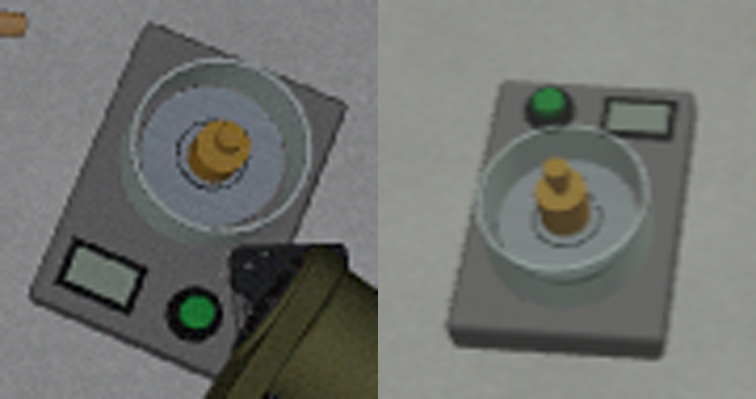

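Both views show the weight upright inside the circle and the button out again. I struck the button in its centre, but too hard (96 N). I'll press once more in small steps to confirm full travel from the force curve.

>>> carry_out --plan '[[[0.5,25,0,0,0,0,0],[0.6,30,0,0,0,0,0],[0,22,0,0,0,0,0],[0,8.5,0,0,0,0,0],[0,0,30,0,0,0,0],[0,0,30,0,0,0,0],[0,0,30,0,0,0,0],[0,0,25,0,0,0,0],[0,0,11,0,0,0,0],[0,0,4,0,0,0,0],[0,0,0,0,0,0,0],[0,0,0,0,0,0,0]]]'

```text
time_s: 24.15
ee_pos: [0.4798, -0.2636, 0.0704]
eef_rot: [-3.14, 0.001, 1.569]
force: [0.3, -0.6, 0.1]
grip_width: 0.0003
grip_force: 0.0
```

>>> carry_out --plan '[[[0,0,2,0,0,0,0],[0,0,2,0,0,0,0],[0,0,0,0,0,0,0]]]'

```text
time_s: 24.4
ee_pos: [0.4796, -0.2635, 0.0658]
eef_rot: [-3.14, 0.001, 1.569]
force: [1.5, -1.4, 2.0]
grip_width: 0.0005
grip_force: 1.1
```

>>> carry_out --plan '[[[0,0,2,0,0,0,0],[0,0,0,0,0,0,0]]]'

```text
time_s: 24.57
ee_pos: [0.4795, -0.2635, 0.0635]
eef_rot: [-3.14, 0.0, 1.569]
force: [1.9, -0.8, 4.0]
grip_width: 0.0004
grip_force: 1.8
```

>>> carry_out --plan '[[[0,0,2,0,0,0,0],[0,0,0,0,0,0,0]]]'

```text
time_s: 24.73
ee_pos: [0.4795, -0.2635, 0.0613]
eef_rot: [-3.14, 0.0, 1.569]
force: [1.2, -1.6, 4.3]
grip_width: 0.0008
grip_force: 2.4
```

>>> carry_out --plan '[[[0,0,1.5,0,0,0,0],[0,0,0.5,0,0,0,0],[0,0,0,0,0,0,0]]]'

```text
time_s: 24.98
ee_pos: [0.4796, -0.2636, 0.0609]
eef_rot: [-3.14, 0.001, 1.569]
force: [-4.8, 3.4, 22.6]
grip_width: 0.0011
grip_force: 11.2
```

>>> carry_out --plan '[[[0,0,-4,0,0,0,0],[0,0,-10,0,0,0,0],[0,0,-20,0,0,0,0],[0,0,-30,0,0,0,0],[0,0,-30,0,0,0,0],[0,-15,-30,0,0,0,0],[0,-20,-20,0,0,0,0],[0,-25,0,0,0,0,0],[0,-15,0,0,0,0,0],[0,0,0,0,0,0,0],[0,0,0,0,0,0,0],[0,0,0,0,0,0,0],[0,0,0,0,0,0,0]]]'

```text
time_s: 26.07
ee_pos: [0.4051, -0.263, 0.203]
eef_rot: [-3.138, -0.001, 1.569]
force: [0.4, -0.2, -0.9]
grip_width: 0.0004
grip_force: 0.0
```

```bash
python3 - <<'E'
from h import *
a=load('scene0')['pixels'];s=load('s6')['pixels'];c=snap('scene','s7')['pixels']
print('weight region change since last view',np.abs(c[225:290,185:240].astype(int)-s[225:290,185:240]).mean(), telemetry.get_obs()['force'])
print(ctrl.hand_in())
E
```

```text
weight region change since last view 0.3630769230769231 [-0.0759526   0.83834888  0.45624141]
the job is handed in; nothing more can be done
None
```

The job is handed in at about 26 s, but no verdict came back: the brass weight stands upright and released in the pan's centre circle, and the green button was pressed to its stop twice and released, though my first press hit about 96 N at the wrist (limit 120 N).

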